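# Slide the display shelf board home into its notches

### The job

Gently push the wooden shelf board along the runners of the low black display rack, towards the end with the stop bar, with your fingertips against its trailing edge, until you feel it drop into the locating notches and it lies flat in the rack, and then push no harder. Do not lift the board, and do not touch or topple the little straw basket riding on it, which must stay on the board; leave everything else standing where it is, and finish with the hand clear.

Things in the scene. Friction and masses are not known exactly. Their poses are not given: they have to be found in the camera images.
- rack: Fixed low display rack of black steel, 540 mm long, 211 mm wide; side plates 78 mm high. Origin on the table; x runs along the runners, the way to push the board; open near end at x = -280 mm. Between the runners (139 mm) it is open to the table but for a tie bar 15 mm high at each end. The board drops in when its centre is somewhere from x = 0 to +60 mm: find it by feel.
- rack_runner (a point): Point at rack x = 0 on the top of an aluminium runner (32 mm wide, one inside each side plate), 60 mm above the table, rack's axes. The runners' four notches (20 mm long, 12 mm deep) lie elsewhere along the rack every time. The board can be pushed past them by mistake if pushed too fast; 20 to 40 mm/s is safe.
- rack_stop (a point): Middle of the near face of the stop bar across the far end of the rack, rack x = +215 mm, 70 mm above the table (bar 16 mm high). The board does not reach it when it is in its notches.
- board: Loose light-wood shelf board, 220 mm long (its x, along the rack's x), 200 wide, 18 thick, about 0.45 kg, 1.5 mm side play. Origin: centre of the wooden underside, 69 mm above the table at the start (riding on four 9 mm lugs beneath), 60 mm once dropped into the notches (top then 78 mm, flush with the side plates). It starts 80 to 150 mm short of the notches.
- board_edge (a point): Middle of the board's trailing edge (the face to push on), half-way up its thickness: 110 mm behind the board's origin, 9 mm above its underside; board's axes. Below and behind it is free space between the runners. Sliding takes about 2 to 7 N; in the notches the board has about 4 mm of play each way, then stops hard.
- basket: Small loose woven straw basket, 82 mm across, 52 mm tall, standing on the board around its middle or a little ahead of it. Origin at the centre of its underside. Not to be touched.
- vase: Bystander, loose: woven straw vase, 120 mm tall, 92 mm across. Origin at the underside of its middle.
- roundbox: Bystander, loose: red woven round box with lid, 128 mm across, 58 mm tall. Origin at the underside of its middle.
- spool: Bystander, loose: wooden spool standing upright, 44 mm across, 48 mm tall, near the rack's start end. Origin at the underside of its middle.
- glue: Bystander, loose: small white glue bottle, 42 mm across, 95 mm tall, near the rack's start end. Origin at the underside of its middle.
- scissors: Bystander, loose: scissors with blue handles lying flat, about 160 mm long, 9 mm thick. Origin at the underside of its middle.
- mallet: Bystander, loose: wooden mallet lying flat, about 280 mm long. Origin at the middle of its underside.

How it is judged (in metres and radians):
On the way:
1. the fingers push on the board (contact force between the fingers and board above 0.5 N), for 0.04 s.
At the end, for the whole second after the job is handed in: The board has dropped into the notches: its underside is within 2.5 mm of the runners' top (60 mm above the table), level within 0.02 rad and at rest, its centre between -10 and +70 mm along the rack; the basket stands upright (within 0.1 rad) at rest on the board (z of board in the frame of rack between 0.055 and 0.0625 m and angle between board's own z axis and vertical below 0.02 rad and x of board in the frame of rack between -0.01 and 0.07 m and linear speed of each of board, basket below 0.01 m/s and z of basket in the frame of board between 0.014 and 0.022 m and angle between basket's own z axis and vertical below 0.1 rad and contact force between basket and board above 0.3 N); the robot touches nothing.
It fails at once if the fingers press hard on the board (over 50 N) (contact force between the fingers and board above 50 N).
It fails at once if the board is lifted (more than 10 mm above where it rode) or tipped (z of board in the frame of rack above 0.079 m or angle between board's own z axis and vertical above 0.15 rad).
It fails at once if the robot touches the basket (contact force between any of the fingers, the arm and basket above 0.3 N).
It fails at once if the basket is lifted or topples (z of basket in the frame of rack above 0.1 m or angle between basket's own z axis and vertical above 0.4 rad).
It fails at once if another thing on the table is disturbed (moved more than 20 mm) (distance of any of vase, roundbox, spool, glue, scissors, mallet from where it was at the start of the episode above 0.02 m).
It also fails if it takes over 38 s, if anything falls off the work surface, if the arm or the gripper's body presses on something with over 40 N, if the wrist force passes 120 N, or if a joint passes its speed limit or range.

### The arm

A 6-joint arm with a two-finger parallel gripper is mounted at the origin on the work surface. World frame = base frame: x ahead of the robot, y to its left, z up, the work surface at z = 0. Lengths are in mm, angles in rad, forces in N, time in s.
With the tool pointing down it reaches from about 350 to 800 mm from the base axis. Payload 7.3 kg.
Tool frame: the origin (TCP) lies at the very end of the fingers, on their centre line; the grasp point (between the pads) lies 19 mm behind it; y points along the fingers, x is the direction in which the jaws open and shut, and the axes are right-handed (so a half turn about y gives the same grasp; the last joint's range is limited). The gripper opens to 85 mm and grips with 20 to 120 N. Pads are 22 mm wide; open, the fingers measure 114 mm over their backs; the gripper's body (76 mm by 85 mm) begins 54 mm behind the grasp point. The pads swing forward as they close: fully open they stand 13 mm farther back than shut.
Start: joints at [1.174, 0.342, 1.524, -0, 1.275, -0.146], TCP at [130.278, 508.598, 231.322] pointing down, gripper open.
Joint ranges: [-2.53, 2.53], [-0.77, 2.02], [0.04, 2.7], [-1, 4.14], [0.28, 2.66], [-3.11, 3.11]. Speed limits (rad/s): [2.57, 2.57, 3.14, 3.14, 3.14, 3.14].

### API

Orientations are given as a unit quaternion [x, y, z, w].
In Python, from cell import bot, cams gives the robot as it stands. The module is installed in compiled form; this text tells all that it offers.
- The arm moves only by the tool play_rows, never from a script. Its argument "series" is one flat list of numbers, 5 for each row, row after row: the shift along the tool's x, y, z in cm, then the turn about the tool's y in rad, then the closure in counts, from 0 (fully open) to 255 (shut). A call has 1 to 12 rows; each row shifts and turns the commanded pose from where the row before left it, along the tool's axes as they then stand; what a row does not reach is not made up. A row lasts 1/10 s, in which the tool goes at most 50 mm and 8.59 degrees, less where a joint would pass 70% of its speed; a pose out of reach is approached as far as the arm can. A call is refused whole if a number of a shift passes 5 or a number of a turn 0.15, either way. A call with a gripper value outside its range is refused whole. The fingers move at their own pace and stop on an object; "newtons" is the grip in N (left out, the last holds). Time passes only in rows, so rows that do not move let the fingers close. It gives the time, the measured TCP pose, the force and the opening at its end, in the units of the state.
- bot.read_state(): the state, without advancing time (a new reading comes with each control period).
- cams.grab_frame(name): name is "scene" or "top" or "wrist"; returns the picture (480x640x3 uint8, red, green, blue); there is no depth.
- cams.calibration(name): a dict with "fx", "fy", "cx", "cy" (pixels), "pose" (4x4, takes a point from camera to world coordinates). Camera axes: x right, y down, z forward; pixel columns grow to the right and rows downward; lengths in mm; the calibration is good to about 2 mm. A picture is of the moment at which its call begins: read the wrist's pose just before it. calibration takes no time and is no camera call; for the wrist camera it gives the pose at the moment of the call.
- bot.hand_in(): hands the job in, once; it reports no verdict.
The state is a dict: "t": time; "joint_pos": joint angles; "qvel": joint speeds; "tau": joint torques, N m; "tool_pos": TCP position; "tool_rot": TCP orientation; "ft_force": force on the tool from outside, world axes, zero at the start; "torque": the same for the moment, N m; "finger_gap": opening from 0.0 (shut) to 1.0 (fully open).
Only numpy, scipy, OpenCV 4.12 (cv2) and the standard library are available. Lean on these libraries where they do the work, as an engineer would, in place of code of your own. Each camera call takes 0.05 s, during which the arm holds its last target. There are 200 camera calls.

## Working session

There is one attempt and no reset: what is moved stays moved. The work goes in short steps, Python scripts to look and compute and a tool call to move; the robot and the scene stay as the last step left them, time stands still between calls to the robot, and variables do not carry over. Pictures are saved under pics/ and viewed, about 8 in all and at most 12, crops included, and the job is handed in when it is done.

Besides the shell and the picture viewer there is one more tool, called after ">>>" as name(argument=value, ...) on one line, values as JSON. play_rows: Moves the arm, as the interface text tells. Its arguments: {"type":"object","properties":{"series":{"type":"array","items":{"type":"number"}},"newtons":{"type":"number"}},"required":["series"]}

```bash
mkdir -p pics; python3 - <<'E'
from cell import bot,cams
import cv2,numpy as np
s=bot.read_state();print(s)
for n in("top","scene"):
    im=cams.grab_frame(n);cv2.imwrite(f"pics/{n}0.png",im[:,:,::-1]);c=cams.calibration(n);print(n,c)
E
```

```text
{'t': 0.0, 'joint_pos': array([ 1.17397164e+00,  3.42756554e-01,  1.52501364e+00, -1.44522317e-06,
        1.27538502e+00, -1.45994786e-01]), 'qvel': array([-9.01566199e-04, -9.52347466e-04, -2.03017928e-03, -3.21498250e-04,
       -5.17638045e-04,  4.63555419e-05]), 'tau': array([-7.52740252e-04, -4.33658731e+01, -2.46017951e+01, -1.15897260e-04,
        7.66807672e-03,  1.10221754e-05]), 'tool_pos': array([130.13125939, 508.20932558, 230.60957305]), 'tool_rot': array([ 0.55888792,  0.43304887, -0.43401052, -0.55834384]), 'ft_force': array([ 0.86365645,  0.67300753, -0.36198578]), 'torque': array([ 0.00160723,  0.00234944, -0.01667593]), 'finger_gap': 0.9999468564863678}
top {'fx': 462.0838269804191, 'fy': 462.0838269804191, 'cx': 321.6606419447896, 'cy': 237.9064076068382, 'pose': array([[-2.59619922e-02, -9.85923188e-01,  1.65170950e-01,
         3.40982300e+02],
       [-9.99641915e-01,  2.45332514e-02, -1.06846523e-02,
        -2.52708870e+01],
       [ 6.48206604e-03, -1.65389200e-01, -9.86207075e-01,
         1.17448985e+03],
       [ 0.00000000e+00,  0.00000000e+00,  0.00000000e+00,
         1.00000000e+00]])}
scene {'fx': 471.0999380483389, 'fy': 471.0999380483389, 'cx': 321.1502702888768, 'cy': 237.32504610704078, 'pose': array([[-2.32222694e-02,  7.03123117e-01, -7.10688827e-01,
         1.19871048e+03],
       [ 9.99730326e-01,  1.63509808e-02, -1.64899938e-02,
        -2.34089523e+01],
       [ 2.59635398e-05, -7.10880108e-01, -7.03313210e-01,
         7.89200942e+02],
       [ 0.00000000e+00,  0.00000000e+00,  0.00000000e+00,
         1.00000000e+00]])}
```

View pics/top0.png

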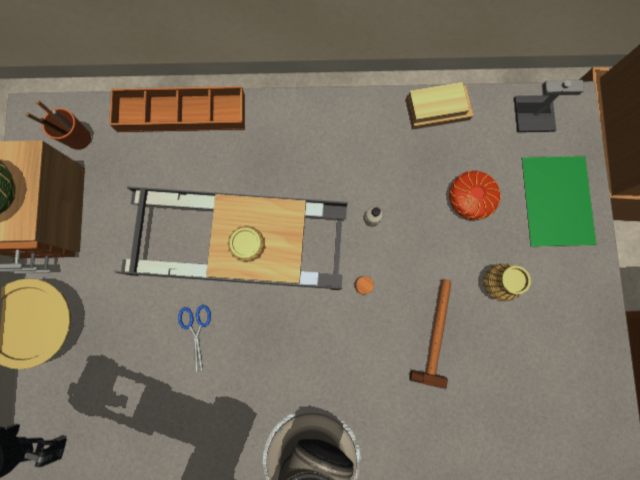

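View pics/scene0.png

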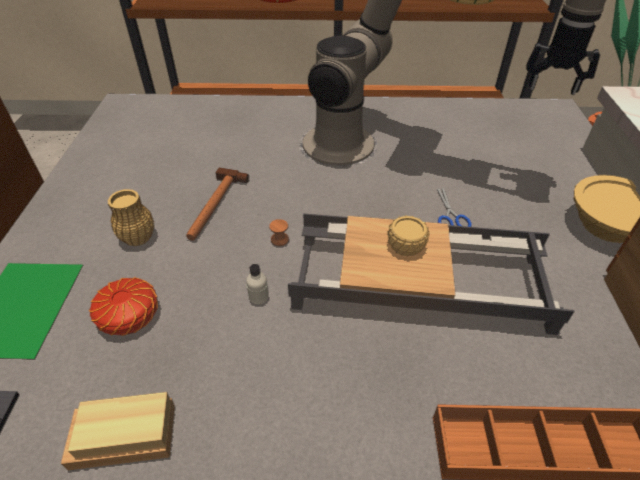

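The top view shows the rack with its near end on the right (tie bar at column ~337) and the stop bar at column ~138. The board's corners are at about (215,195), (306,199), (303,283) and (208,277), and the basket is at (246,243). The push direction is image left. The scene view agrees, and the space behind the trailing edge is free.

```bash
cat > h.py <<'E'
import numpy as np,cv2
from cell import bot,cams
from scipy.spatial.transform import Rotation as R
def ray(n,px,z,c=None):
    c=c or cams.calibration(n);p=np.array(px,float).reshape(-1,2);T=c['pose']
    d=np.c_[(p[:,0]-c['cx'])/c['fx'],(p[:,1]-c['cy'])/c['fy'],np.ones(len(p))]@T[:3,:3].T
    return T[:3,3]+d*((z-T[2,3])/d[:,2])[:,None]
E
python3 - <<'E'
from h import *
im=cv2.imread('pics/top0.png');h=cv2.cvtColor(im,cv2.COLOR_BGR2HSV)
m=cv2.inRange(h,(8,60,110),(28,255,255));m[:185]=0;m[295:]=0;m[:,:195]=0;m[:,325:]=0
m=cv2.morphologyEx(m,cv2.MORPH_OPEN,np.ones((5,5)))
k=max(cv2.findContours(m,0,2)[0],key=cv2.contourArea)
b=cv2.boxPoints(cv2.minAreaRect(k));print(b)
print(ray('top',b,87).round(1))
hull=cv2.approxPolyDP(cv2.convexHull(k),6,True);print(hull.reshape(-1,2));print(ray('top',hull,87).round(1))
# rack edges: near-end side plate tops
print('rack corners z78',ray('top',[[128,188],[347,204],[341,288],[118,272]],78).round(1))
print('glue,spool',ray('top',[[374,218],[365,285]],40).round(1))
s=bot.read_state();print(R.from_quat(s['tool_rot']).as_matrix().round(3))
E
```

```text
[[205.87277 276.556  ]
 [211.93417 192.90826]
 [305.9045  199.71771]
 [299.8431  283.36545]]
[[437.8 237.3  87. ]
 [640.2 225.8  87. ]
 [617.7  -1.4  87. ]
 [416.2  16.9  87. ]]
[[215 194]
 [305 200]
 [299 282]
 [207 276]]
[[637.3 218.3  87. ]
 [617.1   0.8  87. ]
 [419.5  18.9  87. ]
 [439.1 234.7  87. ]]
rack corners z78 [[ 660.   432.7   78. ]
 [ 606.8 -101.1   78. ]
 [ 403.5  -79.7   78. ]
 [ 454.7  447.5   78. ]]
glue,spool [[ 578.4 -170.2   40. ]
 [ 411.4 -140.6   40. ]]
[[ 0.248 -0.001 -0.969]
 [ 0.969 -0.001  0.248]
 [-0.001 -1.     0.   ]]
```

>>> play_rows(series=[-3.05,0,-3.6,0,128,-3.05,0,-3.6,0,128,-3.05,0,-3.6,0,128,-3.05,0,-3.6,0,128,-3.05,0,-3.6,0,128,-3.05,0,-3.6,0,128,-3.05,0,-3.6,0,128,-3.05,0,-3.6,0,128,-3.05,0,-3.6,0,128,-3.05,0,-3.6,0,128,-3.05,0,-3.6,0,128,-3.05,0,-3.6,0,128])

```text
t: 1.3
tool_pos: [458.5, 45.0, 231.1]
tool_rot: [-0.559, -0.433, 0.433, 0.559]
ft_force: [0.8, 1.5, 1.2]
finger_gap: 0.496
```

>>> play_rows(series=[-3.05,0,-3.6,0,128,-3.05,0,-3.6,0,128,0,0,0,0.15,128,0,0,0,0.15,128,0,0,0,0.15,128,0,0,0,0.15,128,0,0,0,0.15,128,0,0,0,0.15,128,0,0,0,0.15,128,0,0,0,0.15,128,0,0,0,0.15,128,0,0,0,0.06,128])

```text
t: 2.5
tool_pos: [512.3, -30.1, 230.9]
tool_rot: [-0.706, 0.034, -0.033, 0.706]
ft_force: [-0.5, 0.5, 0.5]
finger_gap: 0.497
```

```bash
python3 - <<'E'
from h import *
s=bot.read_state();c=cams.calibration('wrist');cv2.imwrite('pics/w1.png',cams.grab_frame('wrist')[:,:,::-1]);np.save('c1.npy',c,allow_pickle=True)
print(s['t'],s['tool_pos'],s['finger_gap'],s['ft_force']);print(R.from_quat(s['tool_rot']).as_matrix().round(3));print(c)
E
```

```text
2.5 [512.28672206 -30.09471026 230.89127209] 0.4974945347534056 [-0.49988642  0.48830461  0.50108569]
[[ 0.995 -0.001  0.095]
 [-0.095  0.     0.995]
 [-0.001 -1.     0.   ]]
{'fx': 389.96714830462145, 'fy': 389.96714830462145, 'cx': 318.649769622089, 'cy': 241.28186653752962, 'pose': array([[ 9.95480843e-01, -9.06447385e-02, -2.83093932e-02,
         5.19571905e+02],
       [-9.49423117e-02, -9.56172668e-01, -2.76983369e-01,
         4.19414852e+01],
       [-1.96158297e-03,  2.78419397e-01, -9.60457595e-01,
         3.73878096e+02],
       [ 0.00000000e+00,  0.00000000e+00,  0.00000000e+00,
         1.00000000e+00]])}
```

View pics/w1.png

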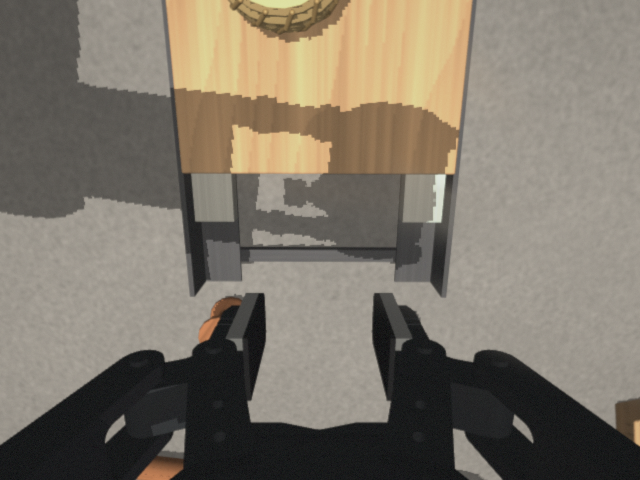

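The wrist view shows the board's trailing edge at row 173, columns ~183–457. The near tie bar is at rows 248–262, the runners' inner edges are at columns ~240 and ~398, and the basket is well ahead at the top.

```bash
python3 - <<'E'
from h import *
c=np.load('c1.npy',allow_pickle=True).item()
e=ray('wrist',[[183,173],[457,173],[320,173]],87,c);print(e.round(1))
t=ray('wrist',[[240,248],[396,248],[318,248]],15,c);print(t.round(1))
k=ray('wrist',[[190,174],[448,174],[205,280],[432,280]],78,c);print(k.round(1))
p=np.array([512.3,-30.1,0]);u=np.array([.095,.995]);v=np.array([.995,-.095])
for q in(e[2],t[2]):print('ahead,right',u@(q-p)[:2],v@(q-p)[:2])
E
```

```text
[[417.5  20.2  87. ]
 [616.4   1.3  87. ]
 [517.   10.7  87. ]]
[[432.9 -61.1  15. ]
 [582.5 -75.3  15. ]
 [507.7 -68.2  15. ]]
[[ 4.194e+02  1.830e+01  7.800e+01]
 [ 6.127e+02 -1.000e-01  7.800e+01]
 [ 4.157e+02 -6.730e+01  7.800e+01]
 [ 5.995e+02 -8.470e+01  7.800e+01]]
ahead,right 41.0483991843232 0.8161231132086452
ahead,right -38.34401902824321 -0.9260320224179509
```

>>> play_rows(series=[0,4,0,0,128,0,4,0,0,128,0,4,0,0,128,0,4,0,0,128,0,1,0,0,128,0,0,0,0,128,0,0,1,0,128,0,0,0.5,0,128,0,0,0.3,0,128,0,0,0,0,128])

```text
t: 3.55
tool_pos: [514.8, -11.6, 62.4]
tool_rot: [0.706, -0.031, 0.032, -0.706]
ft_force: [0.3, 0.3, 0.4]
finger_gap: 0.499
```

>>> play_rows(series=[0,0,0.25,0,128,0,0,0.25,0,128,0,0,0.25,0,128,0,0,0.25,0,128,0,0,0.25,0,128,0,0,0.25,0,128,0,0,0.25,0,128,0,0,0.25,0,128])

```text
t: 4.35
tool_pos: [516.0, 7.8, 61.3]
tool_rot: [0.706, -0.032, 0.032, -0.706]
ft_force: [-0.3, -2.5, -0.0]
finger_gap: 0.496
```

```bash
python3 - <<'E'
from h import *
s=bot.read_state();c=cams.calibration('wrist');cv2.imwrite('pics/w2.png',cams.grab_frame('wrist')[:,:,::-1])
print(s['t'],s['tool_pos'],s['ft_force'])
E
```

```text
4.35 [515.95248634   7.76339369  61.28428415] [-0.27072001 -2.54577659 -0.02248996]
```

View pics/w2.png

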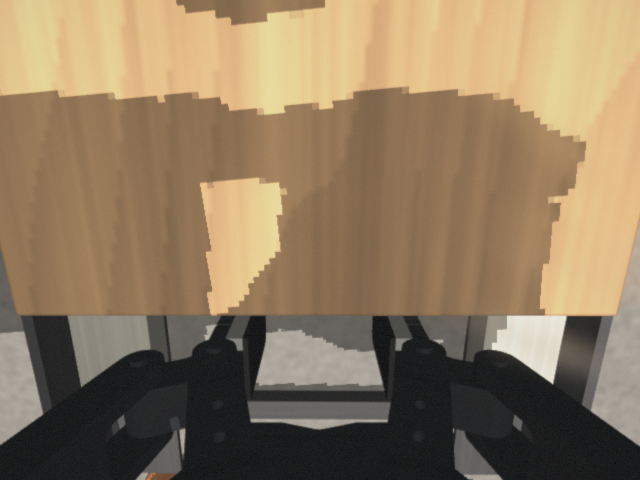

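The view shows the fingertips against the trailing edge (row 315, edge hidden only by the fingers), square and centred, with a sliding force of about 2.5 N.

>>> play_rows(series=[0,0,0.3,0,128,0,0,0.3,0,128,0,0,0.3,0,128,0,0,0.3,0,128,0,0,0.3,0,128,0,0,0.3,0,128,0,0,0.3,0,128,0,0,0.3,0,128,0,0,0.3,0,128,0,0,0.3,0,128,0,0,0.3,0,128,0,0,0.3,0,128])

```text
t: 5.6
tool_pos: [519.2, 43.8, 61.3]
tool_rot: [-0.706, 0.032, -0.032, 0.706]
ft_force: [0.1, -3.4, -0.6]
finger_gap: 0.494
```

>>> play_rows(series=[0,0,0.25,0,128,0,0,0.25,0,128,0,0,0.25,0,128,0,0,0.25,0,128,0,0,0.25,0,128,0,0,0.25,0,128,0,0,0.25,0,128,0,0,0.25,0,128])

```text
t: 6.4
tool_pos: [521.0, 63.7, 61.3]
tool_rot: [-0.706, 0.032, -0.032, 0.706]
ft_force: [0.9, -3.2, 0.2]
finger_gap: 0.502
```

>>> play_rows(series=[0,0,0.25,0,128,0,0,0.25,0,128,0,0,0.25,0,128,0,0,0.25,0,128])

```text
t: 6.8
tool_pos: [521.9, 73.7, 61.3]
tool_rot: [-0.706, 0.032, -0.032, 0.706]
ft_force: [-0.1, -2.9, -0.1]
finger_gap: 0.492
```

```bash
cat > m.py <<'E'
from h import *
import sys
def meas(im):
    h=cv2.cvtColor(im,cv2.COLOR_BGR2HSV);m=cv2.inRange(h,(8,60,60),(28,255,255))
    m=cv2.morphologyEx(m,cv2.MORPH_OPEN,np.ones((7,7)))
    r=[np.where(m[:,c]>0)[0].max() for c in(290,320,350)]
    w=np.where(m[int(np.median(r))-8]>0)[0];return r,w.min(),w.max(),w.max()-w.min()
if __name__=='__main__':
    s=bot.read_state();im=np.ascontiguousarray(cams.grab_frame('wrist')[:,:,::-1]);cv2.imwrite('pics/last.png',im)
    print(round(s['t'],2),s['tool_pos'].round(1),s['ft_force'].round(1),meas(im))
E
python3 -c "
from m import *
print(meas(cv2.imread('pics/w2.png')))"; python3 m.py
```

```text
([np.int64(315), np.int64(315), np.int64(315)], np.int64(14), np.int64(618), np.int64(604))
6.8 [521.9  73.7  61.3] [-0.1 -2.9 -0.1] ([np.int64(315), np.int64(315), np.int64(315)], np.int64(14), np.int64(618), np.int64(604))
```

The measurement is stable: edge at row 315, width 604 px. A drop of 9 mm would shrink the width by about 7%. I'll go on in short steps, checking after each one.

>>> play_rows(series=[0,0,0.25,0,128,0,0,0.25,0,128])

```text
t: 7.05
tool_pos: [522.4, 78.6, 61.3]
tool_rot: [-0.706, 0.032, -0.032, 0.706]
ft_force: [0.2, -3.0, 0.2]
finger_gap: 0.499
```

```bash
python3 m.py
```

```text
7.05 [522.4  78.6  61.3] [ 0.2 -3.   0.2] ([np.int64(315), np.int64(315), np.int64(315)], np.int64(14), np.int64(618), np.int64(604))
```

>>> play_rows(series=[0,0,0.25,0,128,0,0,0.25,0,128])

```text
t: 7.3
tool_pos: [522.8, 83.6, 61.3]
tool_rot: [-0.706, 0.032, -0.032, 0.706]
ft_force: [-0.7, -3.7, -0.4]
finger_gap: 0.501
```

```bash
python3 m.py
```

```text
7.3 [522.8  83.6  61.3] [-0.7 -3.7 -0.4] ([np.int64(315), np.int64(315), np.int64(315)], np.int64(14), np.int64(618), np.int64(604))
```

>>> play_rows(series=[0,0,0.25,0,128,0,0,0.25,0,128])

```text
t: 7.55
tool_pos: [523.2, 88.5, 61.3]
tool_rot: [-0.706, 0.032, -0.032, 0.706]
ft_force: [-0.1, -3.5, -0.3]
finger_gap: 0.502
```

```bash
python3 m.py
```

```text
7.55 [523.2  88.5  61.3] [-0.1 -3.5 -0.3] ([np.int64(315), np.int64(315), np.int64(315)], np.int64(14), np.int64(618), np.int64(604))
```

>>> play_rows(series=[0,0,0.25,0,128,0,0,0.25,0,128])

```text
t: 7.8
tool_pos: [523.7, 93.5, 61.3]
tool_rot: [-0.706, 0.032, -0.032, 0.706]
ft_force: [0.3, -2.4, -1.3]
finger_gap: 0.5
```

```bash
python3 m.py
```

```text
7.8 [523.7  93.5  61.3] [ 0.3 -2.4 -1.3] ([np.int64(315), np.int64(315), np.int64(315)], np.int64(14), np.int64(618), np.int64(604))
```

>>> play_rows(series=[0,0,0.25,0,128,0,0,0.25,0,128])

```text
t: 8.05
tool_pos: [524.2, 98.5, 61.3]
tool_rot: [-0.706, 0.032, -0.032, 0.706]
ft_force: [0.2, -2.4, -0.0]
finger_gap: 0.498
```

```bash
python3 m.py
```

```text
8.05 [524.2  98.5  61.3] [ 0.2 -2.4 -0. ] ([np.int64(314), np.int64(315), np.int64(315)], np.int64(14), np.int64(618), np.int64(604))
```

>>> play_rows(series=[0,0,0.25,0,128,0,0,0.25,0,128])

```text
t: 8.3
tool_pos: [524.6, 103.5, 61.3]
tool_rot: [-0.706, 0.032, -0.032, 0.706]
ft_force: [0.5, -3.5, -0.1]
finger_gap: 0.499
```

```bash
python3 m.py
```

```text
8.3 [524.6 103.5  61.3] [ 0.5 -3.5 -0.1] ([np.int64(314), np.int64(315), np.int64(315)], np.int64(14), np.int64(618), np.int64(604))
```

>>> play_rows(series=[0,0,0.25,0,128,0,0,0.25,0,128])

```text
t: 8.55
tool_pos: [525.0, 108.6, 61.3]
tool_rot: [-0.706, 0.032, -0.032, 0.706]
ft_force: [0.0, -3.1, -0.7]
finger_gap: 0.5
```

```bash
python3 m.py
```

```text
8.55 [525.  108.6  61.3] [ 0.  -3.1 -0.7] ([np.int64(303), np.int64(303), np.int64(303)], np.int64(36), np.int64(604), np.int64(568))
```

The width fell to 568 px and the edge moved to row 303, so the board has dropped. I'll stop pushing, back off and check.

>>> play_rows(series=[0,0,-0.3,0,128,0,0,-1,0,128,0,0,-2,0,128,0,0,-2,0,128,0,0,0,0,128,0,-3,0,0,128,0,-4,0,0,128,0,-4,0,0,128,0,-4,0,0,128,0,0,0,0,128,0,0,0,0,128])

```text
t: 9.7
tool_pos: [520.5, 55.8, 212.1]
tool_rot: [-0.706, 0.031, -0.033, 0.707]
ft_force: [0.3, -0.4, -0.1]
finger_gap: 0.5
```

```bash
python3 - <<'E'
from h import *
s=bot.read_state();print(s['t'],s['tool_pos'].round(1),s['ft_force'].round(1))
c=cams.calibration('wrist');np.save('c2.npy',c,allow_pickle=True)
a=cams.grab_frame('wrist')[:,:,::-1];b=cams.grab_frame('scene')[:,:,::-1]
cv2.imwrite('pics/w3.png',np.hstack([cv2.resize(a,(400,300)),cv2.resize(b[180:360,260:580],(400,300))]));cv2.imwrite('pics/w3full.png',a)
h=cv2.cvtColor(np.ascontiguousarray(a),cv2.COLOR_BGR2HSV)
m=cv2.inRange(h,(8,60,60),(28,255,255));m=cv2.morphologyEx(m,cv2.MORPH_OPEN,np.ones((7,7)));m[:,:120]=0;m[:,520:]=0
r=int(np.median([np.where(m[:300,k]>0)[0].max() for k in(260,320,380)]))
w=np.where(m[r-4]>0)[0];print(r,w.min(),w.max())
for z in(87,78):
    e=ray('wrist',[[w.min(),r],[w.max(),r]],z,c);print(z,e.round(1),np.linalg.norm(e[1]-e[0]))
E
```

```text
9.7 [520.5  55.8 212.1] [ 0.3 -0.4 -0.1]
138 172 464
87 [[429.7 130.5  87. ]
 [623.  113.   87. ]] 194.1187623233856
78 [[426.4 130.5  78. ]
 [626.2 112.5  78. ]] 200.63488773987388
```

View pics/w3.png

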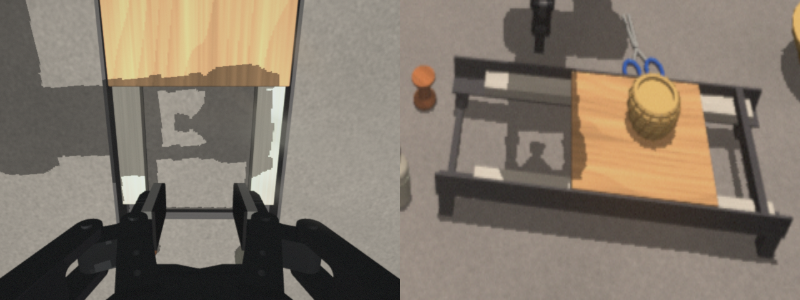

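The board's trailing edge measures 200.6 mm wide at z = 78 (true width 200), so the rear has dropped. The basket is upright. I'll check the leading edge the same way from above.

>>> play_rows(series=[0,-2,0,0,128,0,0,4,0,128,0,0,4,0,128,0,0,4,0,128,0,0,4,0,128,0,0,2,0,128,0,0,0,0,128,0,0,0,0,128])

```text
t: 10.6
tool_pos: [535.8, 234.7, 229.7]
tool_rot: [0.707, -0.032, 0.03, -0.706]
ft_force: [0.0, -0.8, -0.3]
finger_gap: 0.495
```

```bash
python3 - <<'E'
from h import *
s=bot.read_state();print(s['t'],s['tool_pos'].round(1))
c=cams.calibration('wrist');a=np.ascontiguousarray(cams.grab_frame('wrist')[:,:,::-1]);cv2.imwrite('pics/w4.png',a)
h=cv2.cvtColor(a,cv2.COLOR_BGR2HSV)
m=cv2.inRange(h,(8,60,60),(28,255,255));m=cv2.morphologyEx(m,cv2.MORPH_OPEN,np.ones((5,5)));m[:,:100]=0;m[:,540:]=0
col=[np.where(m[:,k]>0)[0].min() for k in(240,320,400)];r=int(np.median(col))
w=np.where(m[r+5]>0)[0];print(col,w.min(),w.max())
for z in(87,78):
    e=ray('wrist',[[w.min(),r],[w.max(),r]],z,c);print(z,e.round(1),np.linalg.norm(e[1]-e[0]))
E
```

```text
10.6 [535.8 234.7 229.7]
[np.int64(77), np.int64(78), np.int64(78)] 179 463
87 [[450.1 347.7  87. ]
 [642.3 330.5  87. ]] 193.04475864982288
78 [[447.1 349.   78. ]
 [645.5 331.2  78. ]] 199.1290910677429
```

View pics/w4.png

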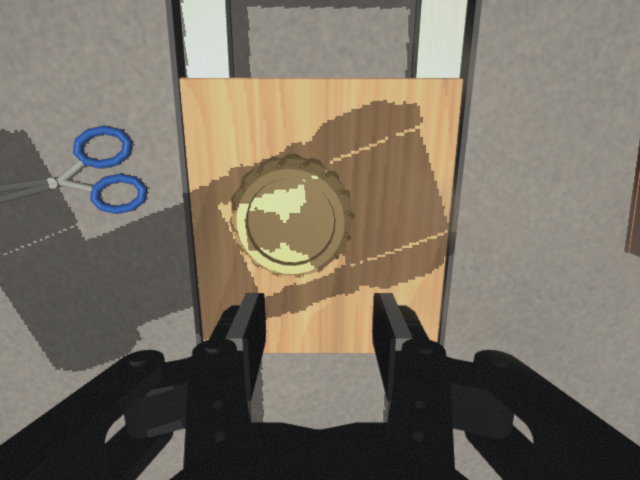

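The leading edge measures 199.1 mm at z = 78, so both ends are down and the board is flat. The basket stands upright at about (292,217) and the hand is clear, 90 mm above it. I'll hand in.

```bash
python3 -c "
from cell import bot
print(bot.hand_in())"
```

```text
the job is handed in; nothing more can be done
None
```

The board is in its notches and lies flat in the rack, with the basket still standing on it; I have handed the job in, but no verdict was reported.

- **Push:** I pushed with half-open fingertips against the trailing edge at about 25–30 mm/s. The last 35 mm went in 5 mm steps, with a wrist-camera check after each. The force read about 2.4–3.7 N at the end of each move.
- **Drop:** The wrist picture showed the drop about 110 mm after contact. I stopped pushing at once, and the force was still about 3 N. The drop showed in the picture, not in the force.
- **Board level:** If the board top is at 78 mm, the trailing edge measures 200.6 mm wide and the leading edge 199.1 mm. The true width is 200 mm, so both ends are down.
- **Clear of everything:** The basket stands upright and the hand is about 90 mm above it, touching nothing. The scissors and spool looked undisturbed in the last pictures. I did not measure the other bystanders again, but the fingers only came down inside the rack.

No check failed or disagreed. The job took about 10.7 s on the robot's clock.

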